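# Bring the gas lighter to the free burner

## Robot

A 6-joint arm with a two-finger parallel gripper is mounted at the origin on the work surface. World frame = base frame: x ahead of the robot, y to its left, z up, the work surface at z = 0. Lengths are in m, angles in rad, forces in N, time in s.
With the tool pointing down it reaches from about 0.425 to 0.95 m from the base axis. Payload 3.5 kg.
Tool frame: the origin (TCP) lies midway between the tips of the shut fingers; the grasp point (between the pads) lies ctrl.grasp_offset behind it (ctrl.grasp_offset is the distance from the TCP to the grasp point, in m); x points along the fingers, y is the direction in which the jaws open and shut, and the axes are right-handed (so a half turn about x gives the same grasp; the last joint's range is limited). The gripper opens to 85 mm and grips with 20 to 120 N. Pads are 22 mm wide; open, the fingers measure 114 mm over their backs; the gripper's body (76 mm by 85 mm) begins 54 mm behind the grasp point. The pads swing forward as they close: fully open they stand 13 mm farther back than shut.
Start: joints at [1.039, 0.286, 1.577, -0, 1.279, -0.15], TCP at [0.251, 0.626, 0.231] pointing down, gripper open.
Joint ranges: [-2.77, 2.77], [-0.9, 2.22], [0.21, 2.48], [-1.53, 4.67], [0.24, 2.81], [-2.84, 2.84]. Speed limits (rad/s): [2.79, 2.79, 3.14, 3.14, 3.14, 3.14].

## Interface

Orientations are given as a unit quaternion [x, y, z, w].
In Python, from plant import readout, read_camera, sign_off, ctrl gives the robot as it stands.
- The arm moves only by the tool drive_tool, never from a script. Its argument "steps" is a list of rows, each a list of 5 numbers: the shift along the tool's x, y, z in cm, then the turn about the tool's x in degrees, then the opening, from 0 (shut) to 1 (fully open). A call has 1 to 10 rows; each row shifts and turns the commanded pose from where the row before left it, along the tool's axes as they then stand; what a row does not reach is not made up. A row lasts 1/10 s, in which the tool goes at most 50 mm and 8.59 degrees, less where a joint would pass 70% of its speed; a pose out of reach is approached as far as the arm can. A call is refused whole if a number of a shift passes 5 or a number of a turn 8.59, either way. A call with a gripper value outside its range is refused whole. The fingers move at their own pace and stop on an object; "force" is the grip in N (left out, the last holds). Time passes only in rows, so rows that do not move let the fingers close. It gives the time, the measured TCP pose, the force and the opening at its end, in the units of the state.
- readout.get_state(): the state, without advancing time (a new reading comes with each control period).
- read_camera(name): name is "scene" or "top" or "wrist"; returns a dict with "frame" (480x640x3 uint8, red, green, blue), "vertical_fov" (degrees; the focal length in pixels is half the picture's height over the tangent of half this angle, whatever the lens; pixels are square), "cx", "cy" (the principal point, pixels), "eye" and "orientation" of the camera in the world. Camera axes: x right, y up, looking along -z (the intrinsics and any distortion apply to the point x, -y, -z); pixel columns grow to the right and rows downward; lengths in m; the calibration is good to about 2 mm. A picture is of the moment at which its call begins. There is no depth.
- sign_off(): hands the job in, once; it reports no verdict.
The state is a dict: "time": time; "qpos": joint angles; "dq": joint speeds; "joint_efforts": joint torques, N m; "eef_pos": TCP position; "tcp_rot": TCP orientation; "contact_force": force on the tool from outside, world axes, zero at the start; "wrist_torque": the same for the moment, N m; "opening": opening from 0.0 (shut) to 1.0 (fully open).
Only numpy, scipy, OpenCV 4.12 (cv2) and the standard library are available. Lean on these libraries where they do the work, as an engineer would, in place of code of your own. Each camera call takes 0.05 s, during which the arm holds its last target. There are 200 camera calls.

## Task

Get ready to light the stove: draw the gas lighter up out of its stand, lay it over from standing to nearly level, and hold its steel sparking end close above the middle of the free burner (the one without the pan), not touching the burner or anything else. Finish still holding the lighter there, raised and still, ready to be clicked. Leave the pan and the nest of bowls where they are.

Things in the scene. Friction and masses are not known exactly. Their poses are not given: they have to be found in the camera images.
- lighter_center (a point): Gas lighter, 240 mm long, 110 g, standing in its stand, sparking end down. This point: on its axis half-way, 120 mm from either end. z runs from the sparking end to the thumb button (up at first); yaw means nothing. From the sparking end: bare steel tube 14 mm thick for 126 mm, round red handle (grip here) 25 mm thick from 126 to 230 mm, then a black button 14 mm thick to 240 mm.
- lighter_tip (a point): The centre of the lighter's sparking end (the free end of the steel tube), 120 mm from lighter_center; same axes as lighter_center.
- lighter: The whole lighter; origin at the sparking end, z axis towards the thumb button.
- holder_mouth (a point): Lighter stand, fixed to the platform: upright steel tube 26 mm in diameter, 86 mm tall, on a round foot 72 mm in diameter. This point: centre of its open top. The bore, about 20 mm wide and 80 mm deep, holds the lighter loosely; the red handle begins 46 mm above this point. The lighter must rise 80 mm to come free.
- holder: The same stand; origin at the centre of its foot on the platform.
- burner_free_top (a point): The free burner (no pan on it): centre of the top of its brass crown, 84 mm in diameter, 104 mm above the platform. Around it is the pan support: four radial steel arms 6 mm wide, from 46 to 108 mm off the burner's axis, tops 15 mm above this point, at 45, 135, 225 and 315 degrees from this point's x axis. z up.
- burner_free: The free burner with its pan support; origin on the stove's top plate under the crown, 32 mm below the crown's top.
- burner_busy: The other burner, the same but with the pressure pan on it, 290 mm from the free one; origin on the stove's top plate.
- stove: Two-burner steel gas stove, fixed: 580 mm along its y, 320 mm along its x, top plate 72 mm above the platform; origin on the platform under its middle. Its front with the two taps faces its -x (towards the robot). The burners lie 20 mm behind its middle, 145 mm to either side; which one is free varies.
- pan: Aluminium pressure pan, lid locked on, 206 mm in diameter, on the busy burner's support: origin (centre of its underside) 119 mm above the platform, top of its weight valve 130 mm above that. Handle and lid lever point along its +x (to the back of the stove), reaching 258 mm from its axis. Not to be moved.
- bowl_l: Largest steel bowl of a nest of three, 170 mm in diameter, 60 mm tall, on the left; origin under it. Not to be moved.
- bowl_m: Middle steel bowl, 146 mm in diameter, nested in the largest. Not to be moved.
- bowl_s: Smallest steel bowl, 122 mm in diameter, nested in the middle one. Not to be moved.
Not all that is in view belongs to the job. What is shaped like the holder but turquoise is not meant.

How it is judged:
On the way:
1. the lighter is drawn clear of its stand, its sparking end above the stand's mouth (z of lighter_tip in the frame of holder_mouth above 0.003 m and contact force between lighter and the fingers above 0.5 N), for 0.1 s.
At the end, for the whole second after the job is handed in: The gripper holds the lighter, still, within about 30 degrees of level (15 degrees if the sparking end is the higher one), with the sparking end within 40 mm sideways of the free burner's centre and 4 to 55 mm above the top of its crown, and the lighter touches nothing but the gripper (horizontal distance between lighter_tip and burner_free_top below 0.04 m and z of lighter_tip in the frame of burner_free_top between 0.004 and 0.055 m and angle between lighter_tip's own z axis and vertical between 1.05 and 1.83 rad and height (world z) of lighter_center above 0.09 m and contact force between lighter and the fingers above 1 N and contact force between lighter and stove below 0.3 N and contact force between lighter and burner_free below 0.3 N and contact force between lighter and burner_busy below 0.3 N and contact force between lighter and pan below 0.3 N and contact force between lighter and holder below 0.3 N and linear speed of lighter below 0.03 m/s and angular speed of lighter below 0.2 rad/s); the arm keeps its last pose, push and grip.
It fails at once if the pan is shifted by more than 20 mm (distance of pan from where it was at the start of the episode above 0.02 m).
It fails at once if a bowl is shifted by more than 20 mm (distance of any of bowl_l, bowl_m, bowl_s from where it was at the start of the episode above 0.02 m).
It also fails if it takes over 35 s, if anything falls off the work surface, if the arm or the gripper's body presses on something with over 40 N, if the wrist force passes 120 N, or if a joint passes its speed limit or range.

## Working session

There is one attempt and no reset: what is moved stays moved. The work goes in short steps, Python scripts to look and compute and a tool call to move; the robot and the scene stay as the last step left them, time stands still between calls to the robot, and variables do not carry over. Pictures are saved under pics/ and viewed, about 8 in all and at most 12, crops included, and the job is handed in when it is done.

Besides the shell and the picture viewer there is one more tool, called after "Emit:" as name(argument=value, ...) on one line, values as JSON. drive_tool: Moves the arm, as the interface text tells. Its arguments: {"type":"object","properties":{"steps":{"type":"array","items":{"type":"array","items":{"type":"number"}}},"force":{"type":"number"}},"required":["steps"]}

```bash
mkdir -p pics; ls; cat > h.py <<'E'
import numpy as np, cv2
from scipy.spatial.transform import Rotation as R
from plant import readout, read_camera, ctrl
def cam(n):
    return read_camera(n)
def ray(c,u,v):
    f=240/np.tan(np.radians(c['vertical_fov'])/2)
    d=np.array([(u-c['cx'])/f,-(v-c['cy'])/f,-1.])
    return np.array(c['eye']),R.from_quat(c['orientation']).apply(d)
def onz(c,u,v,z):
    e,d=ray(c,u,v); return e+d*(z-e[2])/d[2]
def proj(c,p):
    f=240/np.tan(np.radians(c['vertical_fov'])/2)
    q=R.from_quat(c['orientation']).inv().apply(np.array(p)-c['eye'])
    return np.array([c['cx']-f*q[0]/q[2],c['cy']+f*q[1]/q[2]])
def tri(c1,p1,c2,p2):
    e1,d1=ray(c1,*p1);e2,d2=ray(c2,*p2)
    s=np.linalg.lstsq(np.c_[d1,-d2],e2-e1,rcond=None)[0]
    a=e1+s[0]*d1;b=e2+s[1]*d2
    return (a+b)/2,np.linalg.norm(a-b)
E
python3 - <<'E'
from h import *
import pickle
C={}
for n in("scene","top","wrist"):
    c=C[n]=cam(n); cv2.imwrite(f'pics/{n}0.png',c['frame'][:,:,::-1]); print(n,{k:v for k,v in c.items() if k!='frame'})
pickle.dump(C,open('c0.pkl','wb'))
print(readout.get_state(),ctrl.grasp_offset)
E
```

```text
pics
scene {'vertical_fov': 42.91340078069831, 'cx': 314.72116843797505, 'cy': 240.1561775879659, 'eye': array([1.05459842, 1.07122378, 1.05772376]), 'orientation': array([0.10232947, 0.40253029, 0.88223368, 0.22172455])}
top {'vertical_fov': 52.478500682845024, 'cx': 316.56973898119634, 'cy': 239.73946511822453, 'eye': array([0.39659079, 0.10077131, 1.38436829]), 'orientation': array([ 0.03198651, -0.02567766, -0.70446316,  0.70855429])}
wrist {'vertical_fov': 67.922266387244, 'cx': 314.8239540719564, 'cy': 236.91007874206824, 'eye': array([0.1877468 , 0.65189538, 0.37260784]), 'orientation': array([-0.11324909, -0.07547861,  0.55509247,  0.82057905])}
{'time': 0.15, 'qpos': array([ 1.03898926e+00,  2.86984779e-01,  1.57786503e+00, -6.24565479e-06,
        1.27861862e+00, -1.49973849e-01]), 'dq': array([ 5.18362165e-04, -1.16848966e-03, -3.99919562e-03,  2.71875552e-05,
       -1.69134397e-04,  3.94556472e-04]), 'joint_efforts': array([ 7.11069260e-04, -4.06607866e+01, -2.93141752e+01, -1.14606319e-04,
        4.00211255e-03,  1.87442203e-05]), 'eef_pos': array([0.251208  , 0.62594739, 0.2302367 ]), 'tcp_rot': array([ 0.13355341,  0.6944787 , -0.13480487,  0.69403924]), 'contact_force': array([ 0.29818868,  0.76972146, -0.13367706]), 'wrist_torque': array([ 0.00352132, -0.00849599, -0.02754182]), 'opening': 1.0027093602818664} 0.0187
```

View pics/scene0.png

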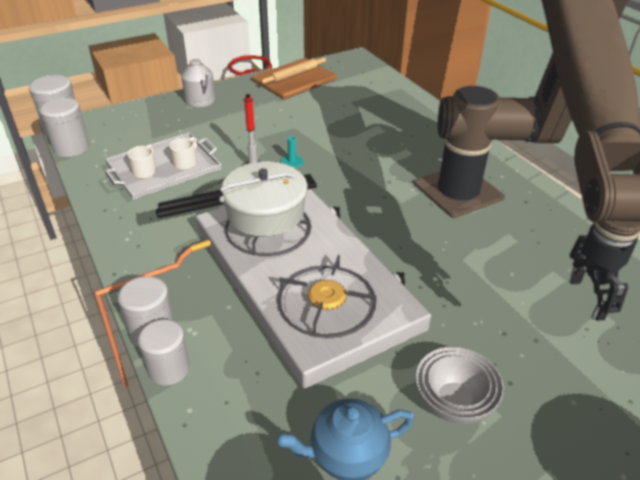

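View pics/top0.png

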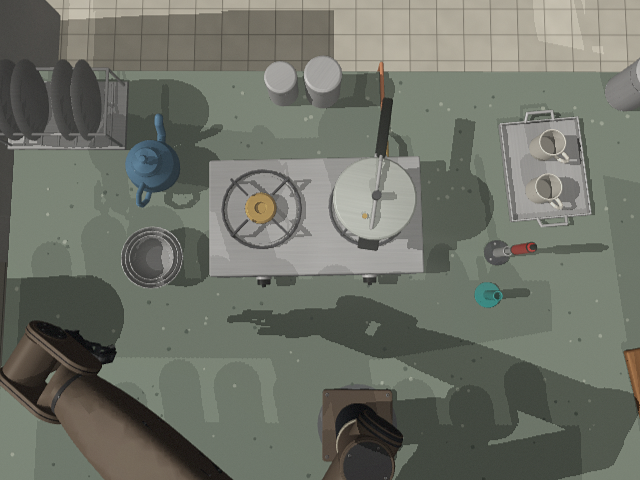

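Scene view: the free burner's brass crown is at (327,294), the red lighter handle at (249,110), its stand at about (253,155), and the turquoise look-alike at (291,152). In the top view the crown is at (260,208), the lighter from (497,252) to (535,247), and the turquoise stand at (488,294).

What could be taken for the lighter or its stand:
- red trivet, scene (250,65): rejected
- turquoise stand, scene (291,152): rejected
- orange hose, scene (150,275): rejected
- red handle on the grey stand, scene (249,110): this one

```bash
python3 - <<'E'
from h import *
import pickle
C=pickle.load(open('c0.pkl','rb'));s,t=C['scene'],C['top']
def comp(c,lo,hi,near):
    m=cv2.inRange(cv2.cvtColor(c['frame'],cv2.COLOR_RGB2HSV),lo,hi)
    n,l,st,ce=cv2.connectedComponentsWithStats(m)
    i=[k for k in range(1,n) if st[k,4]>15];k=min(i,key=lambda k:np.hypot(*(ce[k]-near)))
    pts=np.argwhere(l==k)[:,::-1].astype(float); return ce[k],st[k],pts
bs,_,p1=comp(s,(15,120,100),(32,255,255),(327,294)); bt,_,p2=comp(t,(12,100,90),(32,255,255),(260,208))
print('burner',bs,bt,len(p1),len(p2),'top ray z.104',onz(t,*bt,.104),'scene',onz(s,*bs,.104),tri(s,bs,t,bt))
rs,st1,q1=comp(s,(0,150,60),(6,255,255),(249,113));rt,st2,q2=comp(t,(0,130,60),(8,255,255),(523,249))
print('red',rs,st1,rt,st2,tri(s,rs,t,rt))
# handle centre expected z=.006+.178=.184
print('top ray at z .184',onz(t,*rt,.184),'scene',onz(s,*rs,.184))
a=onz(s,*rs,.184)
print('foot by top circle (497,252) z.006',onz(t,497,252,.006))
for z in (.006,.086,.132,.236,.246): print(z,proj(t,[a[0],a[1],z]),proj(s,[a[0],a[1],z]))
ct=cv2.resize(t['frame'][220:310,470:560],None,fx=4.4,fy=4.4,interpolation=cv2.INTER_CUBIC)
cs=cv2.resize(s['frame'][85:185,210:310],None,fx=3.96,fy=3.96,interpolation=cv2.INTER_CUBIC)
cv2.imwrite('pics/crop1.png',np.hstack([ct,cs])[:,:,::-1])
print('pan',onz(t,374,198,.22),'bowl',onz(t,151,257,.06),'turq',onz(t,488,295,.006), 'tray corner',onz(t,513,220,.02))
E
```

```text
burner [326.94900498 294.        ] [260.39495798 207.70588235] 804 714 top ray z.104 [0.58577023 0.26222431 0.104     ] scene [0.59271161 0.27230865 0.104     ] (array([0.58745547, 0.26348999, 0.09337556]), np.float64(0.00027388073218555714))
red [249.13478261 113.06521739] [245  97   9  34 230] [521.34193548 248.35483871] [512 243  23  11 155] (array([ 0.47736086, -0.39280837,  0.18487171]), np.float64(0.0029346851723955937))
top ray at z .184 [ 0.47616231 -0.39230817  0.184     ] scene [ 0.4777718  -0.39560118  0.184     ]
foot by top circle (497,252) z.006 [ 0.47725805 -0.39660737  0.006     ]
0.006 [496.63834749 251.81640647] [253.10181152 164.87474683]
0.086 [507.45486633 250.10975264] [251.38179952 142.41133295]
0.132 [514.29906824 249.02985959] [250.3471608  128.89891683]
0.236 [531.79046185 246.27002953] [247.87440546  96.60464994]
0.246 [533.64044734 245.9781348 ] [247.62628268  93.36415816]
pan [ 0.59359705 -0.02655108  0.22      ] bowl [0.45510851 0.56454712 0.06      ] turq [ 0.35629371 -0.36854073  0.006     ] tray corner [ 0.5667742  -0.43854723  0.02      ]
```

View pics/crop1.png

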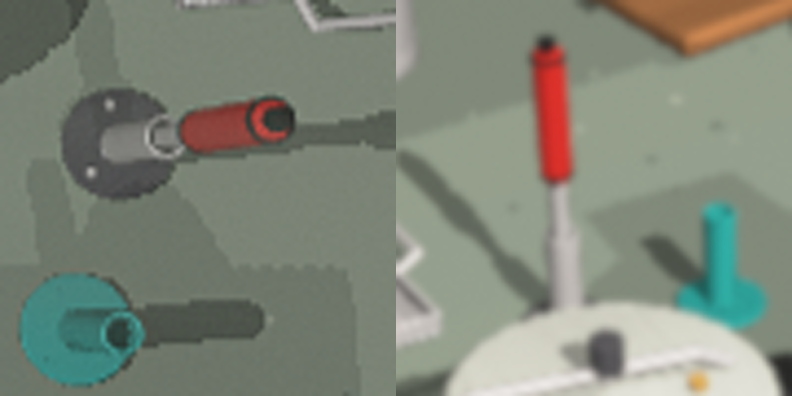

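Crop confirms the choice: left panel has the grey foot with the red handle leaning away by perspective at (270,120), right panel has the red handle upright in the steel tube at (553,110). The turquoise stand is separate and empty. The measurements agree with the description: handle centre at z 0.185 (expected 0.184), burner to pan distance 0.29.

```bash
cat >> h.py <<'E'
def tip_of():
    st=readout.get_state(); A=R.from_quat(st['tcp_rot']).as_matrix(); return st,np.array(st['eef_pos']),A
def to(target,axes=None):
    st,p,A=tip_of(); d=A.T@(np.array(target)-p)*100
    print('t',st['time'],'tcp',p.round(4),'shift cm in tool axes',d.round(2)); 
    print('x',A[:,0].round(3),'y',A[:,1].round(3),'z',A[:,2].round(3),'zyaw',np.degrees(np.arctan2(A[1,2],A[0,2])).round(1),'q',st['qpos'].round(2),'F',np.round(st['contact_force'],1),'op',round(st['opening'],3))
E
python3 -c "
from h import *
to([.52,.15,.32])"
```

```text
t 0.15 tcp [0.2512 0.6259 0.2302] shift cm in tool axes [ -8.92 -34.17  42.68]
x [-0.001 -0.002 -1.   ] y [ 0.373  0.928 -0.002] z [ 0.928 -0.373 -0.   ] zyaw -21.9 q [ 1.04  0.29  1.58 -0.    1.28 -0.15] F [ 0.3  0.8 -0.1] op 1.003
```

Emit:
drive_tool(steps=[[-4.5,0,0,0,1],[-4.5,0,0,0,1],[0,-2.85,3.55,0,1],[0,-2.85,3.55,0,1],[0,-2.85,3.55,0,1],[0,-2.85,3.55,0,1],[0,-2.85,3.55,0,1],[0,-2.85,3.55,0,1],[0,-2.85,3.55,0,1],[0,-2.85,3.55,0,1]], force=30)

```text
time: 1.15
eef_pos: [0.4304, 0.3073, 0.3211]
tcp_rot: [0.134, 0.694, -0.134, 0.694]
contact_force: [0.7, -0.7, 0.5]
opening: 0.999
```

Emit:
drive_tool(steps=[[0,-2.85,3.55,0,1],[0,-2.85,3.55,0,1],[0,-2.85,3.55,0,1],[0,-2.85,3.55,0,1],[0,0,0,8.5,1],[0,0,0,8.5,1],[0,0,0,8.5,1],[0,0,0,8.5,1],[0,0,0,8.5,1],[0,0,0,8.5,1]])

```text
time: 2.15
eef_pos: [0.5191, 0.1502, 0.3209]
tcp_rot: [0.422, 0.568, -0.422, 0.567]
contact_force: [-1.0, 0.5, -0.3]
opening: 0.998
```

Emit:
drive_tool(steps=[[0,0,0,8.5,1],[0,0,0,8.5,1],[0,0,0,0,1]])

```text
time: 2.45
eef_pos: [0.5192, 0.1503, 0.3209]
tcp_rot: [0.499, 0.501, -0.5, 0.5]
contact_force: [-0.5, 0.1, 0.5]
opening: 0.999
```

```bash
python3 -c "
from h import *
to([.477,-.394,.30])"
```

```text
t 2.45 tcp [0.5192 0.1503 0.3209] shift cm in tool axes [ 2.1  -4.34 54.42]
x [-0.001 -0.    -1.   ] y [ 1.     0.002 -0.001] z [ 0.002 -1.     0.   ] zyaw -89.9 q [ 0.09 -0.07  1.8  -0.    1.41  0.09] F [-0.5  0.1  0.5] op 0.999
```

Emit:
drive_tool(steps=[[0,-0.36,4.53,0,1],[0,-0.36,4.53,0,1],[0,-0.36,4.53,0,1],[0,-0.36,4.53,0,1],[0,-0.36,4.53,0,1],[0,-0.36,4.53,0,1],[0,-0.36,4.53,0,1],[0,-0.36,4.53,0,1],[0,-0.36,4.53,0,1],[0,-0.36,4.53,0,1]])

```text
time: 3.45
eef_pos: [0.4838, -0.3045, 0.3212]
tcp_rot: [0.499, 0.501, -0.499, 0.501]
contact_force: [0.5, 0.1, 0.3]
opening: 0.997
```

Emit:
drive_tool(steps=[[0,-0.36,4.53,0,1],[0,-0.36,4.53,0,1],[0,0,0,0,1],[0,0,0,0,1]])

```text
time: 3.85
eef_pos: [0.4769, -0.394, 0.3204]
tcp_rot: [0.5, 0.501, -0.499, 0.5]
contact_force: [0.9, -0.5, -0.0]
opening: 0.999
```

```bash
python3 -c "
from h import *
to([.477,-.394,.182])
W=cam('wrist');T=cam('top')
cv2.imwrite('pics/w1.png',W['frame'][:,:,::-1])
for c in(W,T):
  m=cv2.inRange(cv2.cvtColor(c['frame'],cv2.COLOR_RGB2HSV),(0,130,60),(8,255,255))
  n,l,st,ce=cv2.connectedComponentsWithStats(m); print([(ce[k].round(1),st[k]) for k in range(1,n) if st[k,4]>40])
for z in(.132,.184,.236,.246):print(proj(W,[.477,-.394,z]))
"
```

```text
t 3.85 tcp [ 0.4769 -0.394   0.3204] shift cm in tool axes [13.84  0.03  0.02]
x [-0.001  0.002 -1.   ] y [ 1.     0.003 -0.001] z [ 0.003 -1.    -0.002] zyaw -89.8 q [-0.85  0.11  1.62  0.    1.41 -0.86] F [ 0.9 -0.5 -0. ] op 0.999
[(array([315.2, 227. ]), array([ 299,  202,   34,   57, 1214], dtype=int32))]
[(array([521.6, 248.4]), array([511, 243,  24,  11, 163], dtype=int32))]
[315.22488057 212.70337916]
[315.24125261 225.78195751]
[315.2645433  244.38740867]
[315.27019845 248.90495116]
```

View pics/w1.png

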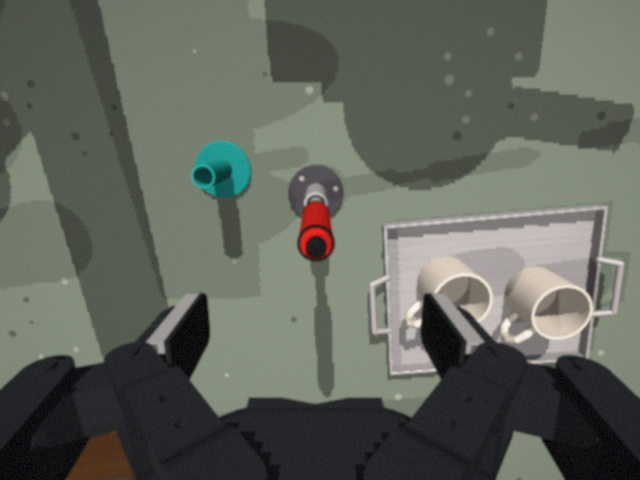

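The wrist view shows the lighter's button at (316,245), where the projection of my estimate also lands, centred between the jaws. The turquoise stand at (222,170) and the tray at (500,290) are clear of the fingers. Going down and gripping.

Emit:
drive_tool(steps=[[3.5,0,0,0,1],[3.5,0,0,0,1],[3.4,0,0,0,1],[2.4,0,0,0,1],[1,0,0,0,1],[0,0,0,0,0],[0,0,0,0,0],[0,0,0,0,0],[0,0,0,0,0],[0,0,0,0,0]], force=60)

```text
time: 4.95
eef_pos: [0.4779, -0.3942, 0.1854]
tcp_rot: [0.499, 0.499, -0.5, 0.502]
contact_force: [-0.3, 0.3, 4.6]
opening: 0.276
```

Emit:
drive_tool(steps=[[0,0,0,0,0],[0,0,0,0,0]])

```text
time: 5.15
eef_pos: [0.478, -0.3943, 0.1854]
tcp_rot: [0.499, 0.499, -0.5, 0.502]
contact_force: [-0.1, 0.0, 5.1]
opening: 0.275
```

Emit:
drive_tool(steps=[[-3,0,0,0,0],[-3,0,0,0,0],[-2,0,0,0,0],[-1,0,0,0,0],[0,0,0,0,0],[0,0,0,0,0]])

```text
time: 5.75
eef_pos: [0.4769, -0.3929, 0.2716]
tcp_rot: [0.5, 0.501, -0.499, 0.5]
contact_force: [0.6, 0.2, -2.0]
opening: 0.278
```

```bash
cat >> h.py <<'E'
def redm(c):
    m=cv2.inRange(cv2.cvtColor(c['frame'],cv2.COLOR_RGB2HSV),(0,130,60),(8,255,255))
    n,l,st,ce=cv2.connectedComponentsWithStats(m); return [(ce[k].round(1),st[k]) for k in range(1,n) if st[k,4]>25]
E
python3 -c "
from h import *
to([.477,-.394,.182])
W=cam('wrist');S=cam('scene')
i=np.hstack([cv2.resize(S['frame'][20:220,160:360],(400,400),interpolation=cv2.INTER_CUBIC),cv2.resize(W['frame'][60:380,160:480],(400,400))])
cv2.imwrite('pics/l1.png',i[:,:,::-1]);print(redm(S),redm(W))
print(proj(S,[.477,-.394,.086]),proj(S,[.477,-.394,.096]),proj(S,[.477,-.394,.222]))
"
```

```text
t 5.75 tcp [ 0.4769 -0.3929  0.2716] shift cm in tool axes [8.96 0.03 0.13]
x [-0.002  0.002 -1.   ] y [ 1.     0.002 -0.002] z [ 0.002 -1.    -0.002] zyaw -89.9 q [-0.85  0.14  1.68  0.    1.33 -0.86] F [ 0.6  0.2 -2. ] op 0.278
[(array([267.6,  63.8]), array([265,  59,   6,  10,  37], dtype=int32)), (array([248. ,  86.3]), array([243,  69,  10,  36, 276], dtype=int32))] [(array([314.6, 294.2]), array([ 279,  243,   73,  104, 4688], dtype=int32)), (array([314.7, 359.9]), array([ 279,  337,   73,   58, 2107], dtype=int32))]
[251.83737157 142.59957084] [251.61692731 139.69972914] [248.69622362 101.27923048]
```

View pics/l1.png

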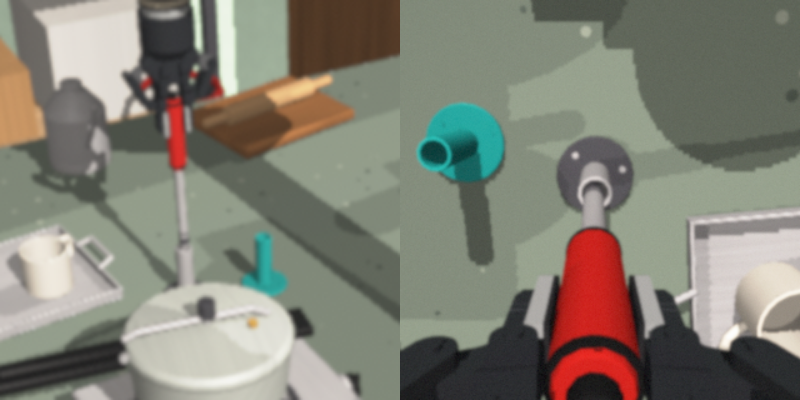

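The lighter's steel tip is now just above the stand's mouth (left panel at about (184,245), right panel at (595,190)), with the handle square in the jaws. The tool can only turn about its vertical axis, so I'll swing the lighter level inside a soft grip by bearing its tube on the stand's rim.

Emit:
drive_tool(steps=[[-1,0,0,0,0],[0,0,0,0,0],[0,0,0,0,0],[0,0,1.5,0,0],[0,0,1.5,0,0],[0,0,0,0,0],[2,0,0,0,0],[2,0,0,0,0],[2,0,0,0,0],[0,0,0,0,0]])

```text
time: 6.85
eef_pos: [0.4759, -0.4221, 0.219]
tcp_rot: [0.5, 0.503, -0.499, 0.498]
contact_force: [-0.0, 0.0, -1.5]
opening: 0.274
```

Emit:
drive_tool(steps=[[0,0,0,0,0],[0.2,0,-1.8,0,0],[0.2,0,-1.8,0,0],[0.3,0,-1.3,0,0],[0.3,0,-1.3,0,0],[0,0,0,0,0]], force=20)

```text
time: 7.45
eef_pos: [0.478, -0.3604, 0.2143]
tcp_rot: [0.499, 0.5, -0.499, 0.502]
contact_force: [0.6, -1.4, 1.2]
opening: 0.284
```

```bash
python3 -c "
from h import *
to([.477,-.3623,.211])
W=cam('wrist');S=cam('scene')
i=np.hstack([cv2.resize(S['frame'][20:220,160:360],(400,400),interpolation=cv2.INTER_CUBIC),cv2.resize(W['frame'],(533,400))[:,66:466]])
cv2.imwrite('pics/l2.png',i[:,:,::-1])
"
```

```text
t 7.45 tcp [ 0.478  -0.3604  0.2143] shift cm in tool axes [ 0.33 -0.1   0.19]
x [ 0.002 -0.001 -1.   ] y [1.    0.003 0.002] z [ 0.003 -1.     0.001] zyaw -89.8 q [-0.82  0.13  1.79  0.    1.22 -0.82] F [ 0.6 -1.4  1.2] op 0.284
```

View pics/l2.png

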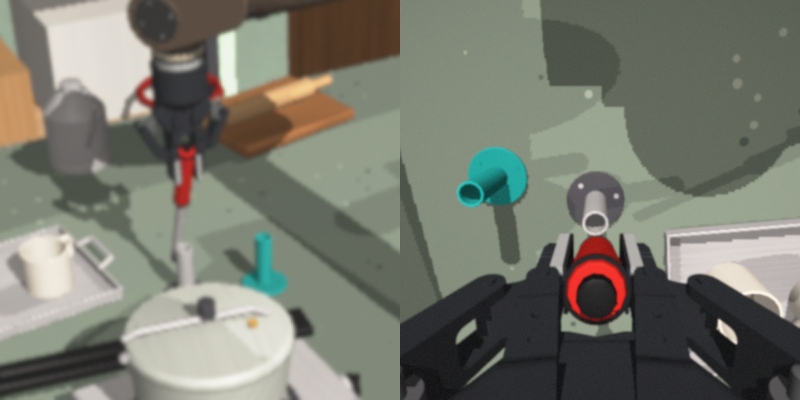

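The pivot works: the tube bears on the far side of the stand (left panel at (180,240)) and the lighter leans about 20 degrees. Wrist force is only 2 N. Continuing the arc.

Emit:
drive_tool(steps=[[0.6,0,-1.2,0,0],[0.6,0,-1.2,0,0],[0.7,0,-1.1,0,0],[0.7,0,-1.1,0,0],[0.9,0,-1.0,0,0],[0.9,0,-1.0,0,0],[0,0,0,0,0]])

```text
time: 8.25
eef_pos: [0.4763, -0.293, 0.1671]
tcp_rot: [0.499, 0.502, -0.499, 0.499]
contact_force: [-0.6, -1.4, 1.2]
opening: 0.276
```

Emit:
drive_tool(steps=[[1.0,0,-0.8,0,0],[1.0,0,-0.8,0,0],[1.2,0,-0.6,0,0],[1.2,0,-0.6,0,0],[1.2,0,-0.4,0,0],[1.2,0,-0.4,0,0],[0,0,0,0,0],[0,0,0,0,0]])

```text
time: 9.05
eef_pos: [0.4766, -0.2585, 0.1006]
tcp_rot: [0.5, 0.502, -0.499, 0.499]
contact_force: [-0.2, 0.6, 1.2]
opening: 0.276
```

```bash
python3 -c "
from h import *
to([.477,-.26,.1])
T=cam('top');S=cam('scene')
i=np.hstack([cv2.resize(S['frame'][20:220,160:360],(400,400),interpolation=cv2.INTER_CUBIC),cv2.resize(T['frame'][150:350,400:600],(400,400),interpolation=cv2.INTER_CUBIC)])
cv2.imwrite('pics/l3.png',i[:,:,::-1])
"
```

```text
t 9.05 tcp [ 0.4766 -0.2585  0.1006] shift cm in tool axes [0.05 0.04 0.15]
x [-0.002  0.003 -1.   ] y [ 1.     0.002 -0.002] z [ 0.002 -1.    -0.003] zyaw -89.9 q [-0.68  0.15  2.    0.    1.   -0.69] F [-0.2  0.6  1.2] op 0.276
```

View pics/l3.png

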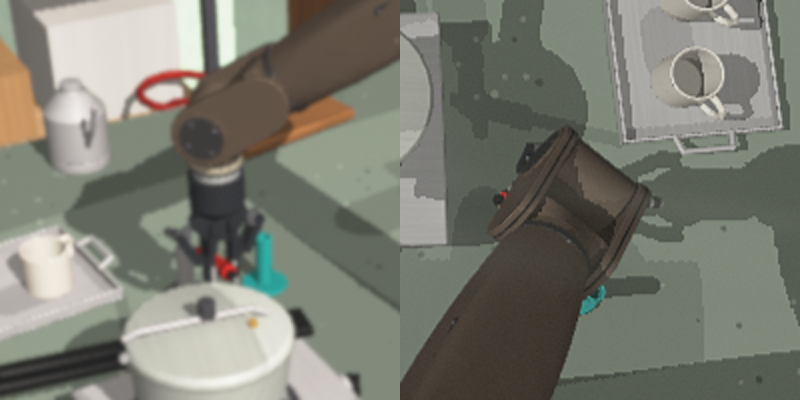

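It now lies nearly level: the button end pokes out at the gripper in the left panel at (228,268) and in the top panel at (500,198). Gripping firmly, lifting, and measuring the tilt.

Emit:
drive_tool(steps=[[0,0,0,0,0],[0,0,0,0,0],[-1,0,0,0,0],[-3,0,0,0,0],[-4,0,0,0,0],[-4,0,0,0,0],[-4,0,0,0,0],[-4,0,0,0,0],[-3,0,0,0,0],[0,0,0,0,0]], force=110)

```text
time: 10.15
eef_pos: [0.4786, -0.2605, 0.3382]
tcp_rot: [0.5, 0.497, -0.499, 0.504]
contact_force: [0.1, -0.7, -0.9]
opening: 0.266
```

```bash
python3 -c "
from h import *
to([.42,.16,.33])
W=cam('wrist');S=cam('scene')
i=np.hstack([cv2.resize(S['frame'][0:200,160:360],(400,400),interpolation=cv2.INTER_CUBIC),cv2.resize(W['frame'],(533,400))[:,66:466]])
cv2.imwrite('pics/l4.png',i[:,:,::-1])
st,p,A=tip_of()
g=p-A[:,0]*.0187
for th in(60,70,80,90,100):
  a=np.radians(th);d=A[:,2]*np.sin(a)+A[:,0]*np.cos(a)
  print(th,'tip/redend scene',proj(S,g+d*.198),proj(S,g+d*.072),proj(S,g-d*.042),'wrist',proj(W,g+d*.198),proj(W,g+d*.072))
"
```

```text
t 10.15 tcp [ 0.4786 -0.2605  0.3382] shift cm in tool axes [  0.49  -5.77 -42.06]
x [ 0.009 -0.007 -1.   ] y [1.    0.002 0.009] z [ 0.002 -1.     0.007] zyaw -89.9 q [-0.68 -0.07  1.77  0.    1.43 -0.69] F [ 0.1 -0.7 -0.9] op 0.266
60 tip/redend scene [242.65355148  86.38578355] [257.22094288  81.38303872] [272.28226484  76.21066787] wrist [311.95927992 445.38398711] [311.62535291 382.53934747]
70 tip/redend scene [239.77659777  74.06124416] [256.14101822  76.59300315] [272.92958876  79.19038291] wrist [312.01108052 497.30350866] [311.63468875 405.7418718 ]
80 tip/redend scene [237.5943884   61.65841825] [255.35857998  71.82112459] [273.37505809  82.12816139] wrist [312.06088346 558.22693358] [311.63540204 429.26355938]
90 tip/redend scene [236.17493414  49.45112872] [254.89815433  67.19774433] [273.60561267  84.92942023] wrist [312.10825918 632.70141408] [311.62579864 452.86214295]
100 tip/redend scene [235.57919358  37.73033822] [254.77696065  62.85289501] [273.61568107  87.50559663] wrist [312.15177621 728.58649695] [311.6036817  476.11817563]
```

View pics/l4.png

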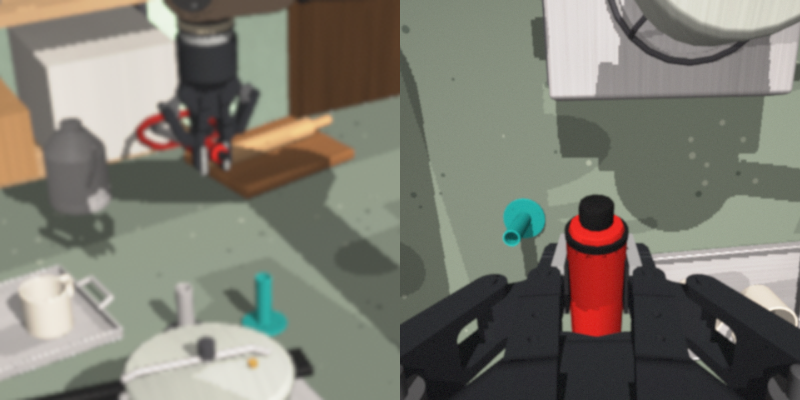

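The lighter is gripped about level, the button end showing in the wrist view at panel (597,205); the tip is hidden behind the gripper, so I'll measure it at the burner. Travelling across at height, then yawing.

Emit:
drive_tool(steps=[[0,-0.3,-2.6,0,0],[0,-0.45,-4.6,0,0],[0,-0.45,-4.6,0,0],[0,-0.45,-4.6,0,0],[0,-0.45,-4.6,0,0],[0,-0.45,-4.6,0,0],[0,-0.45,-4.6,0,0],[0,-0.45,-4.6,0,0],[0,-0.45,-4.6,0,0],[0,-0.3,-4.0,0,0]])

```text
time: 11.25
eef_pos: [0.4323, 0.1765, 0.3286]
tcp_rot: [0.498, 0.502, -0.5, 0.5]
contact_force: [1.1, -0.7, -1.3]
opening: 0.267
```

Emit:
drive_tool(steps=[[0,0,-4.6,0,0],[0,0,-4.6,0,0],[0,0,0,-8.5,0],[0,0,0,-8.5,0],[0,0,0,-8.5,0],[0,0,0,-8.5,0],[0,0,0,-8.5,0],[0,0,0,-8.5,0],[0,0,0,-8.5,0],[0,0,0,0,0]])

```text
time: 12.25
eef_pos: [0.4329, 0.2662, 0.3285]
tcp_rot: [0.184, 0.684, -0.186, 0.681]
contact_force: [-0.2, -1.5, -1.0]
opening: 0.265
```

```bash
python3 -c "
from h import *
to([.416,.363,.25])
S=cam('scene');T=cam('top')
i=np.hstack([S['frame'][60:420,160:560],T['frame'][60:420,120:520]])
cv2.imwrite('pics/l5.png',i[:,:,::-1])
import pickle;pickle.dump((S,T),open('c5.pkl','wb'))
"
```

```text
t 12.25 tcp [0.4329 0.2662 0.3285] shift cm in tool axes [ 7.84  7.53 -6.33]
x [-0.005 -0.002 -1.   ] y [ 0.506  0.863 -0.004] z [ 0.863 -0.506 -0.003] zyaw -30.4 q [ 0.35 -0.15  1.86  0.    1.44 -0.69] F [-0.2 -1.5 -1. ] op 0.265
```

View pics/l5.png

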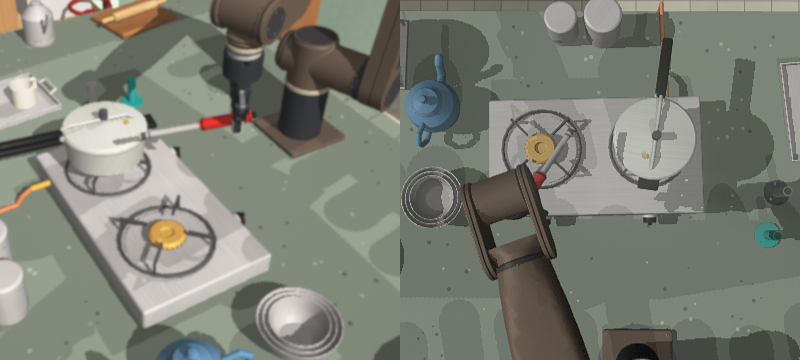

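Both views show the lighter laid over. In the scene panel the tip is at about (145,135) and the handle edge at (202,126); in the top panel the tip is at about (568,137) and the handle edge at (544,172). Triangulating.

```bash
python3 -c "
from h import *
import pickle
S,T=pickle.load(open('c5.pkl','rb'))
i=np.hstack([cv2.resize(S['frame'][165:225,280:380],(400,240),interpolation=cv2.INTER_CUBIC),cv2.resize(T['frame'][180:240,240:340],(400,240),interpolation=cv2.INTER_CUBIC)])
cv2.imwrite('pics/l6.png',i[:,:,::-1])
t,e=tri(S,(305,195),T,(288,196));h,e2=tri(S,(361,186),T,(265,232.5))
print(t,e,h,e2,np.linalg.norm(t-h),'elev tip->handle deg',np.degrees(np.arcsin((h-t)[2]/np.linalg.norm(h-t))))
print(redm(S),redm(T))
st,p,A=tip_of();g=p-A[:,0]*.0187
for th in(70,75,80,85,90):
  a=np.radians(th);d=A[:,2]*np.sin(a)+A[:,0]*np.cos(a)
  print(th,proj(S,g+d*.198),proj(S,g+d*.072),proj(T,g+d*.198),proj(T,g+d*.072),g+d*.198)
"
```

```text
[0.58731643 0.173061   0.3026344 ] 0.009422573308798057 [0.49515382 0.22506034 0.32828655] 0.007201034955410027 0.10888485408333401 elev tip->handle deg 13.62638608250137
[(array([248.7,  63.6]), array([229,  56,  42,  19, 219], dtype=int32)), (array([408.7, 176.3]), array([405, 170,   8,  12,  62], dtype=int32)), (array([375.9, 181.5]), array([360, 173,  33,  17, 350], dtype=int32))] [(array([258.5, 239. ]), array([254, 231,  11,  18, 111], dtype=int32))]
70 [304.48938049 204.49296234] [362.41076419 189.10449866] [290.421098   193.40244689] [261.20830844 235.74827081] [0.5932326  0.1715808  0.27986673]
75 [301.88927219 198.12047802] [361.62759413 186.69194584] [291.14794386 190.14392492] [261.32191457 234.75099683] [0.59776268 0.16895895 0.2963279 ]
80 [299.95058529 191.50273163] [361.10535971 184.21313357] [291.54789206 187.30903139] [261.30133449 233.94510576] [0.60104076 0.16707761 0.3131826 ]
85 [298.70455553 184.68013465] [360.85046762 181.68580773] [291.603146   184.93611337] [261.14441255 233.33971547] [0.60304187 0.16595109 0.33030255]
90 [298.17912304 177.69684191] [360.86748282 179.12842479] [291.29672321 183.06390346] [260.84989783 232.94282595] [0.60375079 0.16558797 0.34755745]
```

View pics/l6.png

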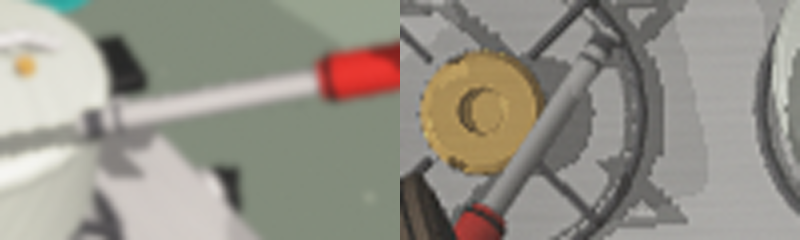

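The crop shows the dark sparking end at scene (302.5,196) and top (290.7,190.5). Both fit a tilt of about 76 degrees from vertical (1.33 rad, tip slightly low) and a tip at (0.598, 0.169, 0.299). Moving it over the crown and lowering.

Emit:
drive_tool(steps=[[0,1.9,-1.4,0,0],[0,1.9,-1.4,0,0],[0,1.9,-1.5,0,0],[0,1.9,-1.5,0,0],[0,0,0,0,0],[3,0,0,0,0],[3,0,0,0,0],[3,0,0,0,0],[3,0,0,0,0],[0,0,0,0,0]])

```text
time: 13.35
eef_pos: [0.4193, 0.359, 0.2054]
tcp_rot: [0.183, 0.685, -0.189, 0.679]
contact_force: [0.2, -1.1, -1.2]
opening: 0.265
```

Emit:
drive_tool(steps=[[2,0,0,0,0],[1.3,0,0,0,0],[0.8,0,0,0,0],[0,0,0,0,0],[0,0,0,0,0],[0,0,0,0,0],[0,0,0,0,0]])

```text
time: 14.05
eef_pos: [0.4228, 0.3617, 0.1713]
tcp_rot: [0.186, 0.682, -0.185, 0.683]
contact_force: [-0.3, -1.0, -1.2]
opening: 0.265
```

```bash
python3 -c "
from h import *
to([.422,.361,.166])
S=cam('scene');T=cam('top')
i=np.hstack([cv2.resize(S['frame'][200:350,250:400],(400,400),interpolation=cv2.INTER_CUBIC),cv2.resize(T['frame'][160:260,210:310],(400,400),interpolation=cv2.INTER_CUBIC)])
cv2.imwrite('pics/l7.png',i[:,:,::-1])
st,p,A=tip_of();g=p-A[:,0]*.0187
a=np.radians(76);d=A[:,2]*np.sin(a)+A[:,0]*np.cos(a);t=g+d*.198
f=lambda c,o,s:((proj(c,t)-o)*s).round(0)
print(t,f(S,[250,200],2.667),f(T,[210,160],4)+[400,0],'crown',(proj(S,[.587,.264,.104])-[250,200])*2.667,(proj(T,[.587,.264,.104])-[210,160])*4+[400,0])
"
```

```text
t 14.05 tcp [0.4228 0.3617 0.1713] shift cm in tool axes [ 0.53 -0.1  -0.03]
x [ 0.001  0.001 -1.   ] y [0.506 0.863 0.001] z [ 0.863 -0.506  0.001] zyaw -30.4 q [ 0.53  0.08  1.92 -0.    1.13 -0.52] F [-0.3 -1.  -1.2] op 0.265
[0.58831674 0.26446183 0.14185602] [206. 210.] [591. 178.] crown [206.37913234 241.83889374] [598.93705374 188.97448833]
```

View pics/l7.png

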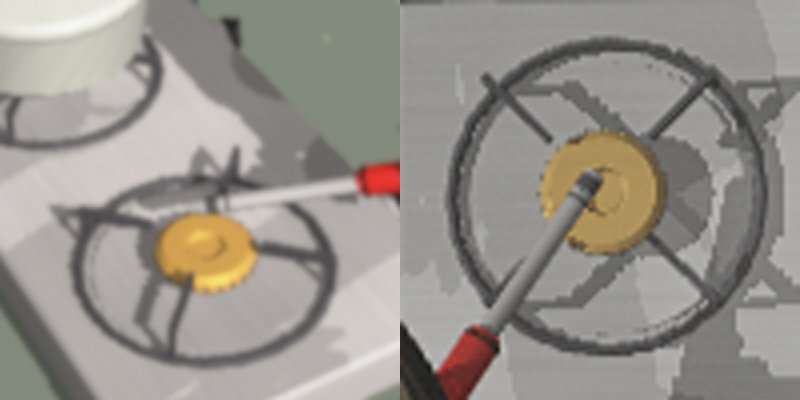

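Tip sits over the crown: top panel (588,180) against a prediction of (591,178); scene panel about (213,204) against (206,210), so possibly a few mm higher than computed. Lowering 1 cm to centre it in the height band, then a last numeric check.

Emit:
drive_tool(steps=[[0.5,0,0,0,0],[0.5,0,0,0,0],[0,0,0,0,0],[0,0,0,0,0],[0,0,0,0,0],[0,0,0,0,0]])

```text
time: 14.75
eef_pos: [0.4224, 0.3614, 0.1605]
tcp_rot: [0.185, 0.682, -0.185, 0.682]
contact_force: [0.4, -1.0, -1.4]
opening: 0.265
```

```bash
python3 -c "
from h import *
to([.422,.361,.161])
S=cam('scene');T=cam('top')
i=np.hstack([cv2.resize(S['frame'][240:320,280:380],(500,400),interpolation=cv2.INTER_CUBIC),cv2.resize(T['frame'][175:235,225:285],(300,300),interpolation=cv2.INTER_CUBIC,dst=None) if 0 else cv2.resize(T['frame'][175:255,225:285],(300,400),interpolation=cv2.INTER_CUBIC)])
cv2.imwrite('pics/l8.png',i[:,:,::-1])
import pickle;pickle.dump((S,T),open('c8.pkl','wb'))
print('dq',np.abs(readout.get_state()['dq']).max())
"
```

```text
t 14.75 tcp [0.4224 0.3614 0.1605] shift cm in tool axes [-0.05 -0.06 -0.01]
x [ 0.  0. -1.] y [0.506 0.863 0.   ] z [ 0.863 -0.506  0.   ] zyaw -30.4 q [ 0.53  0.1   1.93 -0.    1.11 -0.52] F [ 0.4 -1.  -1.4] op 0.265
dq 0.0021830051907560724
```

View pics/l8.png

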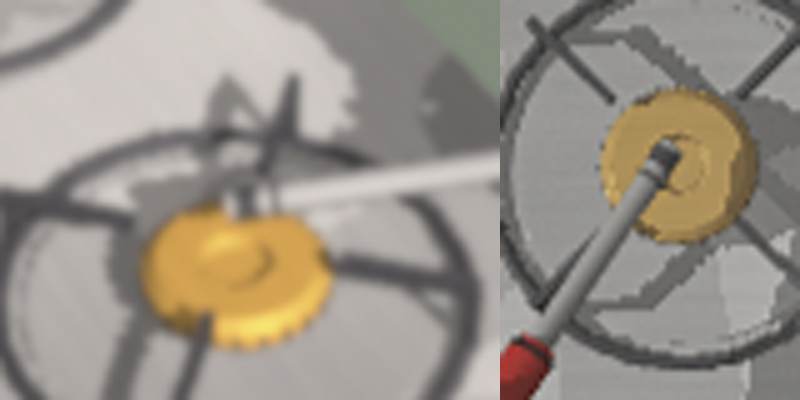

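```bash
python3 -c "
from h import *
import pickle
S,T=pickle.load(open('c8.pkl','rb'))
t,e=tri(S,(326,280.6),T,(257.8,204.6));print(t,e)
h,e=tri(S,(280+530/5,240+148/5),T,(225+28/5+.0,175+345/5));
st,p,A=tip_of();g=p-A[:,0]*.0187
for th in(72,76,80):
  a=np.radians(th);d=A[:,2]*np.sin(a)+A[:,0]*np.cos(a);print(th,g+d*.198,proj(S,g+d*.198),proj(T,g+d*.198))
b=np.array([.587,.264,.104]);print('tip-burner mm',(t-b)*1000)
from plant import sign_off
if np.hypot(*(t-b)[:2])<.025 and .012<(t-b)[2]<.045: print('ok');sign_off()
"
```

```text
[0.58997289 0.26441362 0.13639889] 0.0021514880904457026
72 [0.58488573 0.26626811 0.11807425] [328.8505791  286.44184511] [258.18923105 207.24419961]
76 [0.5881678  0.26433989 0.13135988] [327.18387627 282.02192878] [258.29512339 205.24006397]
80 [0.59064227 0.26288488 0.14487868] [325.93557022 277.47731211] [258.20291849 203.49028509]
tip-burner mm [ 2.97289079  0.41361546 32.39889252]
ok
the job is handed in; nothing more can be done
```

The lighter is held nearly level with its sparking end close above the middle of the free burner, and the job is handed in after about 15 s of the 35 s allowed.

**What I did:** I drew the lighter straight up until its tip cleared the stand. The tool can only turn about its vertical axis, so I laid the lighter over by bearing its tube on the stand's rim with a soft 20 N grip. I then gripped it at 110 N, carried it over the stove to the free burner and lowered it.

**Last checks before hand-in:**
- **Tip position:** two-view triangulation put the tip 3 mm sideways from the burner's centre and about 32 mm above the crown, with the two rays missing each other by 2 mm. The tip height worked out from the arm pose was 27 mm at the 76° tilt, about 5 mm lower. Both are inside the 4 to 55 mm band.
- **Tilt:** the lighter lies about 76 to 78° from vertical (about 1.34 rad), tip slightly low, within the allowed 1.05 to 1.83 rad.
- **Stillness and grip:** joint speeds were about 0.002 rad/s or less, and the opening was steady at 0.265. The outside force of 1 to 2 N is about what the lighter's weight accounts for.
- **Contact and other objects:** the pictures show the lighter clear of the burner and its pan support, and I saw no movement of the pan or bowls. I did not measure their positions again.

No check failed.

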